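# Shut and bar the bolt drawer

## Task

Of the two fastener cases, gently push the drawer with the bolts in it fully home with the fingertips, then push that case's locking bar round until it lies across the closed drawer's front. Pick nothing up; leave the case with the nuts as it is, drawer and bar still out, and do not disturb the tools lying round about.

Things in the scene. Friction and masses are not known exactly. Their poses are not given: they have to be found in the camera images.
- bolt_case: fixed grey sheet-steel case, 140 wide (y) x 150 deep (x) x 62 mm high, with one drawer. Origin on the work surface below the middle of the case's front edge; x points into the case (the drawer opens to -x), y to the left as seen from the robot, z up. This one's drawer holds the two bolts; the two cases look alike and may stand either way round (left or right).
- bolt_drawer (a joint): slide of the bolts' drawer: 0 = fully home, value = how far it is pulled out along the case's -x, in m, up to 0.10. Starts 0.06 to 0.085 out. It runs level with about 1.5 N of friction and some damping, stays where it is left, and meets a hard stop at 0.
- bolt_tray (a point): the bolts' drawer; axes as the case, origin at the case's origin when home. Flat front plate 140 wide, 12 thick (x -12 to 0 mm), 4 to 56 mm above the surface; open tray behind it 124 wide, 138 mm deep, floor 10 and walls 42 mm above the surface. A finger lip stands 6 mm off the plate's top edge (y 5 to 55 mm, 51 to 55 mm high).
- bolt_front (a point): centre of the outer face of the bolts' drawer's front plate, 30 mm above the work surface
- bolt_bar (a joint): hinge of the bolts' case's bar, vertical axis: 0 = bar across in front of the shut drawer, along the case's +y; grows as it swings out, anticlockwise from above: 1.57 = straight out from the front (-x); up to 2.2 rad. Starts at 1.5 to 1.95. 0.04 N m of friction, stays where it is left, hard stop at 0.
- bolt_bar_arm (a point): steel locking bar of the bolts' case, 10 mm thick, 28 to 46 mm above the surface, 85 mm from hinge axis to the centre of its round 18 mm end. Origin on the hinge axis at surface height, at x -22, y -88 mm in the case's frame, between two ears (reaching 10 mm ahead of and 14 mm outside the axis, top 53 mm). Its y axis runs along the bar to its end; -x is the outer side, pushed to swing it shut.
- bolt_bar_tip (a point): centre of the round end of the bolts' case's bar, 37 mm above the work surface
- nut_case: fixed grey sheet-steel case, 140 wide (y) x 150 deep (x) x 62 mm high, with one drawer. Origin on the work surface below the middle of the case's front edge; x points into the case (the drawer opens to -x), y to the left as seen from the robot, z up. This one's drawer holds the two nuts; the two cases look alike and may stand either way round (left or right).
- nut_drawer (a joint): slide of the nuts' drawer: 0 = fully home, value = how far it is pulled out along the case's -x, in m, up to 0.10. Starts 0.06 to 0.085 out. It runs level with about 1.5 N of friction and some damping, stays where it is left, and meets a hard stop at 0.
- nut_tray (a point): the nuts' drawer; axes as the case, origin at the case's origin when home. Flat front plate 140 wide, 12 thick (x -12 to 0 mm), 4 to 56 mm above the surface; open tray behind it 124 wide, 138 mm deep, floor 10 and walls 42 mm above the surface. A finger lip stands 6 mm off the plate's top edge (y 5 to 55 mm, 51 to 55 mm high).
- nut_front (a point): centre of the outer face of the nuts' drawer's front plate, 30 mm above the work surface
- nut_bar (a joint): hinge of the nuts' case's bar, vertical axis: 0 = bar across in front of the shut drawer, along the case's +y; grows as it swings out, anticlockwise from above: 1.57 = straight out from the front (-x); up to 2.2 rad. Starts at 1.5 to 1.95. 0.04 N m of friction, stays where it is left, hard stop at 0.
- nut_bar_arm (a point): steel locking bar of the nuts' case, 10 mm thick, 28 to 46 mm above the surface, 85 mm from hinge axis to the centre of its round 18 mm end. Origin on the hinge axis at surface height, at x -22, y -88 mm in the case's frame, between two ears (reaching 10 mm ahead of and 14 mm outside the axis, top 53 mm). Its y axis runs along the bar to its end; -x is the outer side, pushed to swing it shut.
- nut_bar_tip (a point): centre of the round end of the nuts' case's bar, 37 mm above the work surface
- bolt_0: loose steel hexagon bolt, 48 mm long, 22 mm head, lying in the bolts' drawer; origin at the middle of its underside
- bolt_1: loose steel hexagon bolt, 56 mm long, 22 mm head, lying in the bolts' drawer; origin at the middle of its underside
- nut_0: loose steel hexagon nut, 19x22x10 mm, lying in the nuts' drawer; origin at the middle of its underside
- nut_1: loose steel hexagon nut, 19x22x10 mm, lying in the nuts' drawer; origin at the middle of its underside
- stubby_driver: loose stubby screwdriver, black ball handle, 35x85x33 mm, lying between or behind the cases; bystander; origin at the middle of its underside
- spanner_17: loose combination spanner, 36x185x8 mm, lying to the left of the cases; bystander; origin at the middle of its underside
- marker_teal: loose marker pen, 18x134x18 mm, lying to the right of the cases; bystander; origin at the middle of its underside

How it is judged:
By the outcome, as a careful person would: the job done as asked, in the order asked, and still so for the second after the job is handed in, with the robot touching nothing.
It also fails if it takes over 48 s, if anything falls off the work surface, if the arm or the gripper's body presses on something with over 40 N, if the wrist force passes 120 N, or if a joint passes its speed limit or range.

## Robot

A 6-joint arm with a two-finger parallel gripper is mounted at the origin on a cart in front of the work surface, level with it; the furniture and walls round the work are solid. World frame = base frame: x ahead of the robot, y to its left, z up, the work surface at z = 0. Lengths are in m, angles in degrees, forces in N, time in s.
With the tool pointing down it reaches from about 0.35 to 0.875 m from the base axis. Payload 4.2 kg.
Tool frame: the origin (TCP) lies at the very end of the fingers, on their centre line; the grasp point (between the pads) lies 19 mm behind it; z points along the fingers, y is the direction in which the jaws open and shut (so a half turn about z gives the same grasp; the last joint's range is limited). The gripper opens to 87 mm and grips with 3 to 60 N. Pads are 19 mm wide; open, the fingers measure 117 mm over their backs; the gripper's body (75 mm by 190 mm) begins 51 mm behind the grasp point.
Start: joints at [-55.371, 22.042, 0.453, 0, -68.411, -14.817], TCP at [0.212, -0.588, 0.223] pointing down, gripper open.
Joint ranges: [-179.83, 179.83], [-69.29, 118.12], [-61.27, 80.66], [-181.25, 117.63], [-171.15, -9.14], [-177.46, 177.46]. Speed limits (degrees/s): [159.86, 159.86, 180, 180, 180, 180].

## Interface

Orientations are given as a 3x3 rotation matrix whose columns are the frame's x, y, z axes.
In Python, from station import r gives the robot as it stands.
- The arm moves only by the tool play_rows, never from a script. Its argument "commands" is a list of rows, each an object with "angular": the turn, a rotation vector about the tool's x, y, z in degrees, a list of three; "dp": the shift along the tool's x, y, z in m, a list of three; "hand": the opening in per cent of the stroke, from 0 (shut) to 100 (fully open). A call has 1 to 5 rows; each row shifts and turns the commanded pose from where the row before left it, along the tool's axes as they then stand; what a row does not reach is not made up. A row lasts 1/8 s, in which the tool goes at most 62.5 mm and 10.7 degrees, less where a joint would pass 70% of its speed; a pose out of reach is approached as far as the arm can. A call with a gripper value outside its range is refused whole. The fingers move at their own pace and stop on an object; the grip force is fixed at half the most. Time passes only in rows, so rows that do not move let the fingers close. It gives the time, the measured TCP pose, the force and the opening at its end, in the units of the state.
- r.sense(): the state, without advancing time (a new reading comes with each control period).
- r.capture(name): name is "side" or "top"; returns a dict with "frame" (384x512x3 uint8, red, green, blue), "range_z" (384x512 float32, m along the optical axis (not along the pixel's ray), 0 where there is no reading), "fx", "fy", "cx", "cy" (pixels), "k1" (the pictures are not rectified: a ray, as slopes to the right and down, at radius r is drawn at 1 + k1 r^2 times it, then the intrinsics apply), "position" and "attitude" of the camera in the world. Camera axes: x right, y down, z forward; pixel columns grow to the right and rows downward; lengths in m; the calibration is good to about 2 mm. A picture is of the moment at which its call begins.
- r.finish_job(): hands the job in, once; it reports no verdict.
Trained networks look in a picture, given as the dict that the camera call returned (one of the last four; its "shot" number tells which), for a name from the list of things; names that differ only in an ending like _2 or _b are one class to them, and where a whole thing is asked for, a point or a joint stands for the part that bears it (a point fixed in the world has none). Each returns a list of dicts, best first, with "score" (0 to 1); they miss things now and then, are a little off and sometimes report something else, mostly with a low value. They report only what shows in the picture. A call takes as long as a camera call.
- r.find_in(target, picture): "extent" ([left, top, right, bottom] in pixels, round what is visible of it).
The state is a dict: "time_s": time; "joints": joint angles; "joint_velocities": joint speeds; "effort": joint torques, N m; "tcp_pos": TCP position; "ee_rot": TCP orientation; "wrist_force": force on the tool from outside, world axes, zero at the start; "moment": the same for the moment, N m; "gripper_width": opening from 0.0 (shut) to 1.0 (fully open).
Only numpy, scipy, OpenCV 4.12 (cv2) and the standard library are available. Lean on these libraries where they do the work, as an engineer would, in place of code of your own. Each camera call takes 0.05 s, during which the arm holds its last target. There are 200 camera calls.

## Working session

There is one attempt and no reset: what is moved stays moved. The work goes in short steps, Python scripts to look and compute and a tool call to move; the robot and the scene stay as the last step left them, time stands still between calls to the robot, and variables do not carry over. Pictures are saved under pics/ and viewed, about 8 in all and at most 12, crops included, and the job is handed in when it is done.

Besides the shell and the picture viewer there is one more tool, called after ">>>" by a JSON object that holds its "op" and its "data", one argument or row to a line. play_rows: Moves the arm, as the interface text tells. Its arguments: {"type":"object","properties":{"commands":{"type":"array","items":{"type":"object","properties":{"angular":{"type":"array","items":{"type":"number"}},"dp":{"type":"array","items":{"type":"number"}},"hand":{"type":"number"}}}}},"required":["commands"]}

```bash
mkdir -p pics; ls
cat > h.py <<'E'
import numpy as np, cv2
from station import r
def cloud(p):
    z=p["range_z"]; h,w=z.shape
    K=np.array([[p["fx"],0,p["cx"]],[0,p["fy"],p["cy"]],[0,0,1.]])
    v,u=np.mgrid[:h,:w]
    uv=np.stack([u,v],-1).reshape(-1,1,2).astype(np.float64)
    s=cv2.undistortPoints(uv,K,np.array([p["k1"],0,0,0.])).reshape(h,w,2)
    c=np.dstack([s*z[...,None],z])
    W=c@np.array(p["attitude"]).T+np.array(p["position"])
    W[z==0]=np.nan
    return W
E
python3 - <<'E'
from h import *
for n in("top","side"):
    p=r.capture(n); cv2.imwrite(f"pics/{n}0.png",p["frame"][...,::-1]); np.savez(f"{n}0.npz",W=cloud(p),f=p["frame"])
    print(n,p["position"],np.round(p["attitude"],3).tolist(),p["fx"],p["k1"])
    for t in("bolt_0","bolt_1","nut_0","nut_1","bolt_case","nut_case","bolt_tray","bolt_bar_arm","bolt_bar_tip"):
        print(t,[(np.round(d["extent"]).tolist(),round(d["score"],2)) for d in r.find_in(t,p)[:3]])
s=r.sense();print(s["tcp_pos"],np.round(s["ee_rot"],3).tolist(),s["time_s"])
E
```

```text
pics
top [ 0.33156128 -0.02511465  1.60684261] [[-0.024, -0.988, 0.154], [-1.0, 0.025, 0.009], [-0.013, -0.154, -0.988]] 449.2881656961656 -0.05260115706666264
bolt_0 [([189.0, 206.0, 230.0, 234.0], 0.62), ([218.0, 207.0, 221.0, 224.0], 0.47), ([198.0, 208.0, 203.0, 221.0], 0.45)]
bolt_1 [([189.0, 206.0, 230.0, 234.0], 0.62), ([218.0, 207.0, 221.0, 224.0], 0.47), ([198.0, 208.0, 203.0, 221.0], 0.45)]
nut_0 []
nut_1 []
bolt_case [([284.0, 209.0, 325.0, 243.0], 0.62)]
nut_case [([276.0, 171.0, 342.0, 242.0], 0.75)]
bolt_tray [([189.0, 207.0, 232.0, 236.0], 0.63)]
bolt_bar_arm [([236.0, 216.0, 245.0, 245.0], 0.47)]
bolt_bar_tip [([235.0, 218.0, 244.0, 241.0], 0.54)]
side [ 0.61486132 -1.21334876  0.93574544] [[0.999, 0.038, -0.018], [0.037, -0.585, 0.81], [0.021, -0.81, -0.586]] 411.4518231241032 0.0478281464226445
bolt_0 []
bolt_1 []
nut_0 []
nut_1 []
bolt_case [([206.0, 150.0, 277.0, 189.0], 0.71), ([201.0, 202.0, 228.0, 233.0], 0.34)]
nut_case [([191.0, 196.0, 275.0, 245.0], 0.78)]
bolt_tray [([211.0, 153.0, 240.0, 177.0], 0.96)]
bolt_bar_arm []
bolt_bar_tip []
[ 0.21184953 -0.58797376  0.22257446] [[-0.941, -0.339, 0.0], [-0.339, 0.941, -0.0], [-0.0, -0.0, -1.0]] 1.0
```

Run:
```python
from h import *
f=np.load("top0.npz")["f"][155:265,165:365,::-1]; g=np.load("side0.npz")["f"][140:260,170:320,::-1]
a=cv2.resize(f,(800,440),interpolation=cv2.INTER_CUBIC)
cv2.imwrite("pics/t1.png",a)
cv2.imwrite("pics/s1.png",cv2.resize(g,(750,600),interpolation=cv2.INTER_CUBIC))
```

```text
(no output)
```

View pics/t1.png

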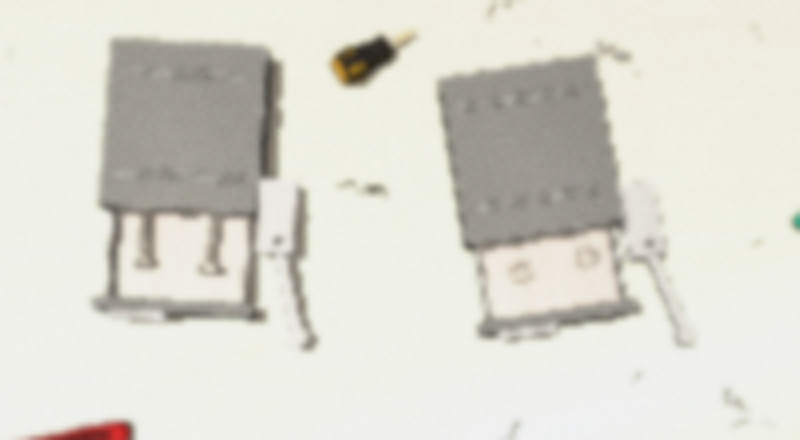

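View pics/s1.png

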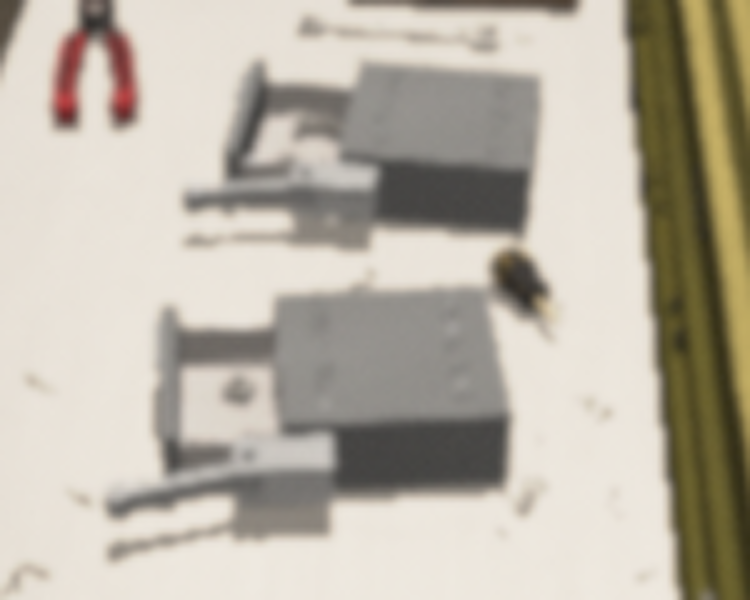

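The left case (top view, crop 100–320 × 40–350) shows two bolts in its tray. The right case has two nuts. Both bars stick out toward the robot on the right side of each case. There are red pliers to the front left. Next I measure the bolt case.

Run:
```python
from h import *
d=np.load("top0.npz"); W=d["W"]
sub=W[160:250,180:250].reshape(-1,3); 
print("table z",np.nanmedian(W[225:235,260:275,2]))
m=(abs(sub[:,2]-.062)<.004)
# case top: large comp
img=np.zeros(W.shape[:2],np.uint8); img[160:212,180:238]=(abs(W[160:212,180:238,2]-.062)<.005)
n,l,st,_=cv2.connectedComponentsWithStats(img); k=1+np.argmax(st[1:,4]); print(st[k])
P=W[l==k]; rect=cv2.minAreaRect((P[:,:2]*1000).astype(np.float32)); print(rect,np.median(P[:,2])); print(cv2.boxPoints(rect))
# rows of z
for v in range(200,244,2): print(v,np.round(W[v,186:246:3,2]*1000).astype(int).tolist(), np.round(W[v,215,:2]*1000).astype(int))
# side cloud
d=np.load("side0.npz"); W=d["W"]; 
S=W[140:200,200:290].reshape(-1,3); T=S[(abs(S[:,2]-.062)<.004)]
rect=cv2.minAreaRect((T[:,:2]*1000).astype(np.float32)); print("side",rect,len(T))
F=W[145:195,200:290].reshape(-1,3); F=F[(F[:,2]>.02)]
print(np.nanmin(F,0))
pl=W[140:175,165:205].reshape(-1,3); pl=pl[pl[:,2]>.008]; print("pliers",len(pl),pl.min(0) if len(pl) else 0,pl.max(0) if len(pl) else 0)
```

```text
table z -0.0003695964061455337
[ 189  164   43   44 1454]
((605.0786743164062, 170.49205017089844), (140.7142791748047, 150.32208251953125), 85.6092758178711) 0.06192001775997136
[[524.75183 106.09554]
 [674.6328   94.58724]
 [685.4055  234.88855]
 [535.52454 246.39685]]
200 [0, 5, 64, 62, 65, 67, 62, 69, 63, 58, 56, 62, 63, 61, 59, 56, 47, 53, 0, -4] [554 154]
202 [2, -9, 60, 62, 65, 62, 58, 57, 59, 60, 54, 60, 60, 57, 61, 55, 57, 46, 10, -1] [547 154]
204 [-2, 59, 62, 67, 65, 68, 61, 66, 65, 54, 68, 61, 69, 61, 59, 60, 57, 56, -2, -2] [540 154]
206 [2, -3, 62, 59, 61, 66, 66, 61, 66, 63, 61, 65, 62, 62, 58, 49, 55, 60, -9, -1] [533 155]
208 [-8, 2, 41, 8, 2, 8, 13, 6, 2, 12, 13, 17, 9, 4, 53, 50, 54, 48, 0, -4] [532 160]
210 [-2, -6, 44, 8, 9, 11, 11, 7, 8, 14, 6, 19, 7, 11, -7, 51, 61, 54, 2, 2] [525 160]
212 [2, -3, 39, 7, 8, 23, 8, 10, 8, 12, 8, 21, 10, 1, 1, 50, 54, 54, -3, 1] [518 161]
214 [1, -4, 41, 9, 10, 19, 1, 11, 12, 11, 10, 23, 9, 12, 1, 55, 56, 60, -7, -4] [511 161]
216 [1, -2, 38, 10, 4, 19, 3, 16, 19, 5, 9, 24, 3, 8, -1, 55, 52, 50, -3, 7] [504 162]
218 [3, -9, 35, 1
[... 655 characters left out ...]
4, 56, 34, 8, -2, 49, 2, 0] [443 156]
234 [-6, 2, -4, -3, 58, 55, 50, 5, 3, -1, 16, 21, 31, 51, 23, 0, 0, 43, -6, -4] [439 161]
236 [2, 3, -2, -4, 0, -4, 0, -9, 1, 1, 0, -4, 3, -6, -5, 3, -1, 41, 31, -3] [433 163]
238 [-4, 0, 0, -1, 3, -6, -2, 0, 2, 1, 0, 3, -3, 6, 0, 0, -11, 42, 49, -1] [426 163]
240 [5, -8, 7, -3, 2, 2, -4, -1, -5, -1, -2, -4, -2, 3, 0, -5, 5, 47, 46, 5] [418 162]
242 [-2, -1, 2, -1, -4, 5, 6, -5, 2, -2, -6, 0, -2, -4, -2, 2, -1, 0, 8, -1] [412 163]
side ((555.9843139648438, 77.31248474121094), (322.3067626953125, 238.51744079589844), 86.6795883178711) 681
[ 0.41082585 -0.00133317  0.02005861]
pliers 240 [0.25114899 0.18957261 0.00803525] [0.349636   0.39633398 0.03380031]
```

>>> {"op": "play_rows", "data": {
  "commands": [
    {"angular": [0,0,8.06],"dp": [0,0,0],"hand": 0},
    {"angular": [0,0,8.06],"dp": [0,0,0],"hand": 0},
    {"angular": [0,0,8.06],"dp": [0,0,0],"hand": 0}
  ]
}}

```text
time_s: 1.38
tcp_pos: [0.2119, -0.588, 0.2225]
ee_rot: [[-0.997, 0.081, 0.0], [0.081, 0.997, -0.0], [-0.0, -0.0, -1.0]]
wrist_force: [-0.1, 0.5, 0.2]
gripper_width: 0.745
```

```bash
cat >> h.py <<'E'
yaw=np.radians(-4.39); ex=np.array([np.cos(yaw),np.sin(yaw),0]); ey=np.array([-ex[1],ex[0],0]); O=np.array([.5301,.1762,0])
def tow(x,y,z): return O+x*ex+y*ey+np.array([0,0,z])
def tocase(p): d=np.array(p)-O; return np.round([d@ex,d@ey,d[2]],4)
def dtool(a,b,R): return np.round(np.array(R).T@(np.array(b)-np.array(a)),4)
def hinge(th,rho,gap): 
    c,s=np.cos(th),np.sin(th); o=5e-3+9.5e-3*abs(c)+15e-3*abs(s)+gap
    return np.array([-.022-rho*s-o*c,-.088+rho*c-o*s])
E
python3 - <<'E'
from h import *
s=r.sense();R=np.array(s["ee_rot"]);p=s["tcp_pos"];print(p,R.round(3).tolist(),s["gripper_width"],s["wrist_force"],s["time_s"])
w=np.array([.45,-.2,.2]);t=tow(-.14,-.018,.12);print(dtool(p,w,R),t,dtool(w,t,R))
W=np.load("top0.npz")["W"]
B=tocase; S=W[200:250,225:255].reshape(-1,3); S=S[np.isfinite(S[:,0])]
C=np.stack([(S-O)@ex,(S-O)@ey,S[:,2]],1); C=C[(C[:,2]>.03)&(C[:,0]<-.04)&(C[:,1]<-.077)]
v=cv2.fitLine(C[:,:2].astype(np.float32),cv2.DIST_HUBER,0,.01,.01).ravel(); print("bar",v,len(C),C.min(0),C.max(0), "th",np.degrees(np.arctan2(-(C[:,0].mean()+.022),C[:,1].mean()+.088)))
S=W[220:240,185:232].reshape(-1,3); X=(S-O)@ex; m=(S[:,2]>.045); print("plate x pct",np.percentile(X[m],[2,10,50,90,98]).round(4))
E
```

```text
[ 0.21186717 -0.58798277  0.22254858] [[-0.997, 0.081, 0.0], [0.081, 0.997, -0.0], [-0.0, -0.0, -1.0]] 0.7454578327663138 [-0.10059286  0.48984354  0.15392465] 1.375
[-0.206   0.406   0.0226] [0.38913293 0.16896911 0.12      ] [0.0905 0.3628 0.08  ]
bar [ 0.9647417   0.26319855 -0.07910902 -0.10367744] 71 [-0.11175516 -0.11763376  0.03051708] [-0.0421814  -0.0891722   0.05427444] th 105.35056730733386
plate x pct [-0.0949 -0.0916 -0.0849 -0.0792 -0.0776]
```

>>> {"op": "play_rows", "data": {
  "commands": [
    {"dp": [-0.029,0.058,0.003],"angular": [0,0,0],"hand": 0},
    {"dp": [-0.029,0.058,0.003],"angular": [0,0,0],"hand": 0},
    {"dp": [-0.029,0.058,0.003],"angular": [0,0,0],"hand": 0},
    {"dp": [-0.029,0.058,0.003],"angular": [0,0,0],"hand": 0},
    {"dp": [-0.029,0.058,0.003],"angular": [0,0,0],"hand": 0}
  ]
}}

```text
time_s: 2.0
tcp_pos: [0.3732, -0.3185, 0.2084]
ee_rot: [[-0.997, 0.076, 0.001], [0.076, 0.997, -0.001], [-0.001, -0.001, -1.0]]
wrist_force: [1.3, 0.0, 0.4]
gripper_width: 0.175
```

>>> {"op": "play_rows", "data": {
  "commands": [
    {"dp": [-0.029,0.058,0.003],"angular": [0,0,0],"hand": 0},
    {"dp": [-0.029,0.058,0.003],"angular": [0,0,0],"hand": 0},
    {"dp": [0.015,0.06,0.013],"angular": [0,0,0],"hand": 0},
    {"dp": [0.015,0.06,0.013],"angular": [0,0,0],"hand": 0},
    {"dp": [0.015,0.06,0.013],"angular": [0,0,0],"hand": 0}
  ]
}}

```text
time_s: 2.62
tcp_pos: [0.4055, -0.0304, 0.1638]
ee_rot: [[-0.997, 0.076, 0.002], [0.076, 0.997, 0.0], [-0.001, 0.0, -1.0]]
wrist_force: [1.6, 0.2, 0.1]
gripper_width: 0.009
```

>>> {"op": "play_rows", "data": {
  "commands": [
    {"dp": [0.015,0.06,0.013],"angular": [0,0,0],"hand": 0},
    {"dp": [0.015,0.06,0.013],"angular": [0,0,0],"hand": 0},
    {"dp": [0.015,0.06,0.013],"angular": [0,0,0],"hand": 0},
    {"dp": [0,0,0],"angular": [0,0,0],"hand": 0},
    {"dp": [0,0,0],"angular": [0,0,0],"hand": 0}
  ]
}}

```text
time_s: 3.25
tcp_pos: [0.3747, 0.1487, 0.1252]
ee_rot: [[-0.997, 0.075, -0.0], [0.075, 0.997, -0.0], [0.0, -0.0, -1.0]]
wrist_force: [0.1, -1.2, 0.2]
gripper_width: 0.008
```

Run:
```python
from h import *
s=r.sense();R=np.array(s["ee_rot"]);p=s["tcp_pos"];print(p,tocase(p),s["gripper_width"],s["wrist_force"],s["time_s"])
print(dtool(p,tow(-.14,-.018,.024),R))
```

```text
[0.37469304 0.14869299 0.12524624] [-0.1528 -0.0393  0.1252] 0.007621756153967787 [ 0.12824838 -1.1855643   0.2204355 ] 3.25
[-0.0129  0.0213  0.1012]
```

>>> {"op": "play_rows", "data": {
  "commands": [
    {"dp": [0,0.007,0.034],"angular": [0,0,0],"hand": 0},
    {"dp": [0,0.007,0.034],"angular": [0,0,0],"hand": 0},
    {"dp": [0,0.007,0.033],"angular": [0,0,0],"hand": 0},
    {"dp": [-0.02,0,0],"angular": [0,0,0],"hand": 0},
    {"dp": [-0.015,0,0],"angular": [0,0,0],"hand": 0}
  ]
}}

```text
time_s: 3.88
tcp_pos: [0.4127, 0.1657, 0.0243]
ee_rot: [[-0.997, 0.079, 0.0], [0.079, 0.997, -0.0], [-0.0, -0.0, -1.0]]
wrist_force: [0.2, 0.4, 0.2]
gripper_width: 0.001
```

>>> {"op": "play_rows", "data": {
  "commands": [
    {"dp": [-0.008,0,0],"angular": [0,0,0],"hand": 0},
    {"dp": [-0.008,0,0],"angular": [0,0,0],"hand": 0},
    {"dp": [-0.008,0,0],"angular": [0,0,0],"hand": 0},
    {"dp": [-0.008,0,0],"angular": [0,0,0],"hand": 0},
    {"dp": [-0.008,0,0],"angular": [0,0,0],"hand": 0}
  ]
}}

```text
time_s: 4.5
tcp_pos: [0.4511, 0.1635, 0.0241]
ee_rot: [[-0.997, 0.076, -0.001], [0.076, 0.997, -0.001], [0.001, -0.001, -1.0]]
wrist_force: [-2.6, -0.8, 1.8]
gripper_width: 0.005
```

Run:
```python
from h import *
s=r.sense();p=s["tcp_pos"];print(p,tocase(p),s["wrist_force"],s["time_s"],np.round(s["ee_rot"],3)[:2,0])
```

```text
[0.45114388 0.16353998 0.02413333] [-0.0778 -0.0187  0.0241] [-2.55451437 -0.77729165  1.84967073] 4.5 [-0.997  0.076]
```

>>> {"op": "play_rows", "data": {
  "commands": [
    {"dp": [-0.009,0,0],"angular": [0,0,0],"hand": 0},
    {"dp": [-0.009,0,0],"angular": [0,0,0],"hand": 0},
    {"dp": [-0.009,0,0],"angular": [0,0,0],"hand": 0},
    {"dp": [-0.009,0,0],"angular": [0,0,0],"hand": 0},
    {"dp": [-0.006,0,0],"angular": [0,0,0],"hand": 0}
  ]
}}

```text
time_s: 5.12
tcp_pos: [0.4938, 0.1606, 0.0241]
ee_rot: [[-0.997, 0.076, 0.0], [0.076, 0.997, 0.0], [-0.0, 0.0, -1.0]]
wrist_force: [-1.8, -0.7, 0.3]
gripper_width: 0.007
```

>>> {"op": "play_rows", "data": {
  "commands": [
    {"dp": [-0.003,0,0],"angular": [0,0,0],"hand": 0},
    {"dp": [-0.003,0,0],"angular": [0,0,0],"hand": 0},
    {"dp": [-0.002,0,0],"angular": [0,0,0],"hand": 0}
  ]
}}

```text
time_s: 5.5
tcp_pos: [0.5011, 0.1602, 0.0241]
ee_rot: [[-0.997, 0.076, -0.0], [0.076, 0.997, 0.0], [0.0, 0.0, -1.0]]
wrist_force: [-1.7, 0.2, -1.1]
gripper_width: 0.009
```

Run:
```python
from h import *
s=r.sense();p=s["tcp_pos"];print(p,tocase(p),s["wrist_force"],s["time_s"])
```

```text
[0.50114843 0.16019433 0.02410154] [-0.0276 -0.0182  0.0241] [-1.67857336  0.23116649 -1.07121882] 5.5
```

About 6 mm should remain, so I go slowly until the stop.

>>> {"op": "play_rows", "data": {
  "commands": [
    {"dp": [-0.002,0,0],"angular": [0,0,0],"hand": 0},
    {"dp": [-0.002,0,0],"angular": [0,0,0],"hand": 0},
    {"dp": [-0.001,0,0],"angular": [0,0,0],"hand": 0}
  ]
}}

```text
time_s: 5.88
tcp_pos: [0.5063, 0.1598, 0.0242]
ee_rot: [[-0.997, 0.076, 0.0], [0.076, 0.997, 0.0], [-0.0, 0.0, -1.0]]
wrist_force: [-2.4, 1.3, -1.9]
gripper_width: 0.006
```

>>> {"op": "play_rows", "data": {
  "commands": [
    {"dp": [-0.001,0,0],"angular": [0,0,0],"hand": 0},
    {"dp": [0,0,0],"angular": [0,0,0],"hand": 0}
  ]
}}

```text
time_s: 6.12
tcp_pos: [0.5073, 0.1597, 0.0243]
ee_rot: [[-0.997, 0.076, 0.0], [0.076, 0.997, 0.0], [-0.0, 0.0, -1.0]]
wrist_force: [-0.6, 0.6, -0.2]
gripper_width: 0.007
```

>>> {"op": "play_rows", "data": {
  "commands": [
    {"dp": [-0.001,0,0],"angular": [0,0,0],"hand": 0},
    {"dp": [0,0,0],"angular": [0,0,0],"hand": 0}
  ]
}}

```text
time_s: 6.38
tcp_pos: [0.5073, 0.1597, 0.0243]
ee_rot: [[-0.997, 0.076, -0.001], [0.076, 0.997, -0.0], [0.001, -0.0, -1.0]]
wrist_force: [-4.6, 2.3, 1.0]
gripper_width: 0.009
```

>>> {"op": "play_rows", "data": {
  "commands": [
    {"dp": [-0.001,0,0],"angular": [0,0,0],"hand": 0},
    {"dp": [0,0,0],"angular": [0,0,0],"hand": 0}
  ]
}}

```text
time_s: 6.62
tcp_pos: [0.5073, 0.1596, 0.0243]
ee_rot: [[-0.997, 0.076, -0.003], [0.076, 0.997, -0.0], [0.003, -0.001, -1.0]]
wrist_force: [-8.0, 3.9, 4.1]
gripper_width: 0.003
```

Run:
```python
from h import *
s=r.sense();p=s["tcp_pos"];print(p,tocase(p),s["wrist_force"],s["time_s"])
```

```text
[0.50727664 0.15964004 0.0242798 ] [-0.0215 -0.0183  0.0243] [-8.02279709  3.88104015  4.11556016] 6.625
```

The drawer is on its hard stop at exactly the expected position. Next I back off, look, and plan the bar sweep.

>>> {"op": "play_rows", "data": {
  "commands": [
    {"dp": [0.004,0,0],"angular": [0,0,0],"hand": 0},
    {"dp": [0.02,0,0],"angular": [0,0,0],"hand": 0},
    {"dp": [0.03,0,0],"angular": [0,0,0],"hand": 0},
    {"dp": [0.03,0,-0.04],"angular": [0,0,0],"hand": 0},
    {"dp": [0,-0.02,-0.045],"angular": [0,0,0],"hand": 0}
  ]
}}

```text
time_s: 7.25
tcp_pos: [0.4227, 0.1461, 0.11]
ee_rot: [[-0.997, 0.073, -0.0], [0.073, 0.997, -0.001], [0.0, -0.001, -1.0]]
wrist_force: [0.9, 0.8, 0.3]
gripper_width: 0.001
```

Run:
```python
from h import *
p=r.capture("side"); cv2.imwrite("pics/s2.png",cv2.resize(p["frame"][130:250,150:300,::-1],(750,600),interpolation=cv2.INTER_CUBIC))
s=r.sense();R=np.array(s["ee_rot"]);q=s["tcp_pos"];print(q,tocase(q),s["wrist_force"],s["time_s"])
a=hinge(1.838,.06,.02); w=tow(*a,.105); b=tow(*a,.024); print(a,dtool(q,w,R),dtool(w,b,R))
prev=a
for th in np.radians([105.3,95,85,75,65,55,45,35,25,15,5,0]):
    c=hinge(th,.06,0); print(round(np.degrees(th)),c.round(4),"dp",np.round([-(c-prev)[0],(c-prev)[1]],4)); prev=c
```

```text
[0.42601108 0.1461805  0.11601841] [-0.1015 -0.0379  0.116 ] [ 1.37984642 -0.2480427   4.20613534] 7.3
[-0.06878762 -0.14432855] [-0.0322 -0.1066  0.0107] [ 0.0007 -0.0004  0.081 ]
105 [-0.0741 -0.125 ] dp [0.0053 0.0193]
95 [-0.08   -0.1139] dp [0.0059 0.0111]
85 [-0.0836 -0.1035] dp [0.0036 0.0105]
75 [-0.0856 -0.0937] dp [0.0021 0.0098]
65 [-0.0859 -0.0831] dp [0.0003 0.0105]
55 [-0.0842 -0.0722] dp [-0.0017  0.0109]
45 [-0.0802 -0.0614] dp [-0.004   0.0109]
35 [-0.0739 -0.0511] dp [-0.0063  0.0102]
25 [-0.0654 -0.0421] dp [-0.0085  0.0091]
15 [-0.055  -0.0347] dp [-0.0105  0.0073]
5 [-0.0429 -0.0296] dp [-0.012   0.0051]
0 [-0.0365 -0.028 ] dp [-0.0064  0.0016]
```

View pics/s2.png

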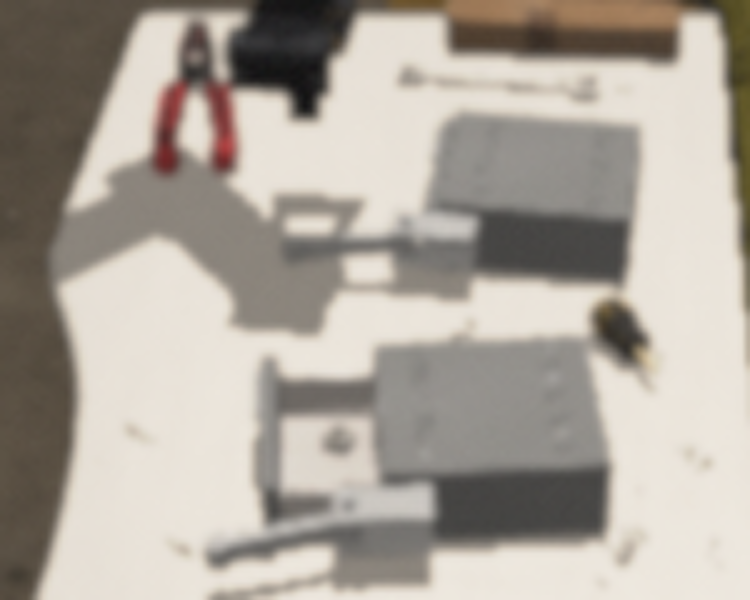

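The side view shows the bolt drawer shut and its bar still out (tip near crop 285,245). The nut case is unchanged. I move over to the bar's outer side.

>>> {"op": "play_rows", "data": {
  "commands": [
    {"dp": [-0.01,-0.036,0.003],"angular": [0,0,0],"hand": 0},
    {"dp": [-0.011,-0.036,0.004],"angular": [0,0,0],"hand": 0},
    {"dp": [-0.011,-0.036,0.004],"angular": [0,0,0],"hand": 0},
    {"dp": [0,0,0],"angular": [0,0,0],"hand": 0}
  ]
}}

```text
time_s: 7.8
tcp_pos: [0.4482, 0.034, 0.0982]
ee_rot: [[-0.997, 0.08, 0.001], [0.08, 0.997, 0.0], [-0.001, 0.0, -1.0]]
wrist_force: [0.1, 1.0, 0.0]
gripper_width: 0.007
```

Run:
```python
from h import *
s=r.sense();R=np.array(s["ee_rot"]);q=s["tcp_pos"];print(q,tocase(q),s["time_s"],dtool(q,tow(-.0715,-.1445,.024),R))
```

```text
[0.44822177 0.03403884 0.09818447] [-0.0708 -0.148   0.0982] 7.8 [0.0008 0.0035 0.0742]
```

>>> {"op": "play_rows", "data": {
  "commands": [
    {"dp": [0,0,0.03],"angular": [0,0,0],"hand": 0},
    {"dp": [0,0,0.03],"angular": [0,0,0],"hand": 0},
    {"dp": [0,0,0.014],"angular": [0,0,0],"hand": 0},
    {"dp": [0.003,0.009,0],"angular": [0,0,0],"hand": 0},
    {"dp": [0,0,0],"angular": [0,0,0],"hand": 0}
  ]
}}

```text
time_s: 8.43
tcp_pos: [0.446, 0.0463, 0.0249]
ee_rot: [[-0.997, 0.074, 0.002], [0.074, 0.997, 0.001], [-0.002, 0.001, -1.0]]
wrist_force: [-0.6, 0.3, 0.4]
gripper_width: 0.004
```

>>> {"op": "play_rows", "data": {
  "commands": [
    {"dp": [0.001,0.007,0],"angular": [0,0,0],"hand": 0},
    {"dp": [0.001,0.007,0],"angular": [0,0,0],"hand": 0},
    {"dp": [0.003,0.006,0],"angular": [0,0,0],"hand": 0},
    {"dp": [0.003,0.005,0],"angular": [0,0,0],"hand": 0}
  ]
}}

```text
time_s: 8.93
tcp_pos: [0.4391, 0.071, 0.0243]
ee_rot: [[-0.997, 0.076, 0.0], [0.076, 0.997, 0.0], [-0.0, 0.0, -1.0]]
wrist_force: [0.7, 0.4, -0.4]
gripper_width: 0.006
```

Run:
```python
from h import *
s=r.sense();q=s["tcp_pos"];print(q,tocase(q),s["time_s"],s["wrist_force"])
```

```text
[0.43909836 0.07102205 0.02434942] [-0.0827 -0.1118  0.0243] 8.925 [ 0.68169253  0.36492764 -0.42917953]
```

>>> {"op": "play_rows", "data": {
  "commands": [
    {"dp": [0.001,0.008,0],"angular": [0,0,0],"hand": 0},
    {"dp": [0.002,0.01,0],"angular": [0,0,0],"hand": 0},
    {"dp": [0,0.01,0],"angular": [0,0,0],"hand": 0},
    {"dp": [-0.002,0.011,0],"angular": [0,0,0],"hand": 0},
    {"dp": [-0.004,0.011,0],"angular": [0,0,0],"hand": 0}
  ]
}}

```text
time_s: 9.55
tcp_pos: [0.4458, 0.1208, 0.0241]
ee_rot: [[-0.997, 0.076, -0.001], [0.076, 0.997, -0.0], [0.001, -0.0, -1.0]]
wrist_force: [-0.8, -1.6, -0.0]
gripper_width: 0.006
```

Run:
```python
from h import *
s=r.sense();q=s["tcp_pos"];print(q,tocase(q),s["time_s"],s["wrist_force"])
p=r.capture("top"); cv2.imwrite("pics/t3.png",cv2.resize(p["frame"][155:265,165:365,::-1],(800,440),interpolation=cv2.INTER_CUBIC))
p=r.capture("side"); cv2.imwrite("pics/s3.png",cv2.resize(p["frame"][130:250,150:300,::-1],(750,600),interpolation=cv2.INTER_CUBIC))
```

```text
[0.44583968 0.12077903 0.02405872] [-0.0798 -0.0617  0.0241] 9.55 [-0.75038596 -1.58088074 -0.00433399]
```

View pics/s3.png

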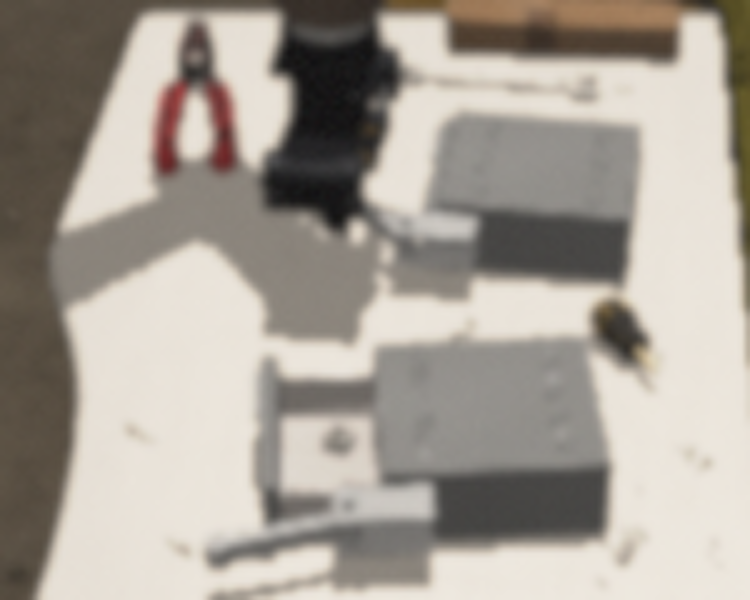

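The bar has followed the finger to about 45° (it runs from the bracket at crop 410,240 toward 370,205). I continue the arc.

>>> {"op": "play_rows", "data": {
  "commands": [
    {"dp": [-0.006,0.01,0],"angular": [0,0,0],"hand": 0},
    {"dp": [-0.008,0.009,0],"angular": [0,0,0],"hand": 0},
    {"dp": [-0.01,0.007,0],"angular": [0,0,0],"hand": 0},
    {"dp": [-0.007,0.004,0],"angular": [0,0,0],"hand": 0},
    {"dp": [-0.004,0.002,0],"angular": [0,0,0],"hand": 0}
  ]
}}

```text
time_s: 10.28
tcp_pos: [0.4839, 0.1497, 0.0241]
ee_rot: [[-0.997, 0.076, 0.0], [0.076, 0.997, 0.0], [-0.0, 0.0, -1.0]]
wrist_force: [-1.0, -1.3, 1.0]
gripper_width: 0.007
```

>>> {"op": "play_rows", "data": {
  "commands": [
    {"dp": [-0.002,0.001,0],"angular": [0,0,0],"hand": 0},
    {"dp": [-0.002,0,0],"angular": [0,0,0],"hand": 0}
  ]
}}

```text
time_s: 10.52
tcp_pos: [0.4874, 0.1502, 0.0242]
ee_rot: [[-0.997, 0.076, 0.0], [0.076, 0.997, 0.0], [-0.0, 0.0, -1.0]]
wrist_force: [-1.2, 0.3, 0.2]
gripper_width: 0.001
```

Run:
```python
from h import *
s=r.sense();q=s["tcp_pos"];print(q,tocase(q),s["time_s"],s["wrist_force"])
```

```text
[0.48737911 0.15020477 0.02421077] [-0.0406 -0.0292  0.0242] 10.525 [-1.24512543  0.2686248   0.20093624]
```

Remaining to -0.0365 is about 4 mm.

>>> {"op": "play_rows", "data": {
  "commands": [
    {"dp": [-0.0015,0,0],"angular": [0,0,0],"hand": 0},
    {"dp": [-0.0015,0,0],"angular": [0,0,0],"hand": 0},
    {"dp": [0,0,0],"angular": [0,0,0],"hand": 0}
  ]
}}

```text
time_s: 10.9
tcp_pos: [0.4906, 0.1499, 0.0243]
ee_rot: [[-0.997, 0.076, 0.001], [0.076, 0.997, 0.0], [-0.001, 0.0, -1.0]]
wrist_force: [-0.1, 0.1, 0.1]
gripper_width: 0.004
```

>>> {"op": "play_rows", "data": {
  "commands": [
    {"dp": [-0.001,0,0],"angular": [0,0,0],"hand": 0},
    {"dp": [0,0,0],"angular": [0,0,0],"hand": 0}
  ]
}}

```text
time_s: 11.15
tcp_pos: [0.4914, 0.1498, 0.0243]
ee_rot: [[-0.997, 0.076, 0.0], [0.076, 0.997, 0.0], [-0.0, 0.0, -1.0]]
wrist_force: [0.5, 0.8, -0.3]
gripper_width: 0.006
```

>>> {"op": "play_rows", "data": {
  "commands": [
    {"dp": [-0.001,0,0],"angular": [0,0,0],"hand": 0},
    {"dp": [0,0,0],"angular": [0,0,0],"hand": 0}
  ]
}}

```text
time_s: 11.4
tcp_pos: [0.4915, 0.1497, 0.0241]
ee_rot: [[-0.997, 0.076, -0.001], [0.076, 0.997, -0.0], [0.001, -0.0, -1.0]]
wrist_force: [-4.9, 1.6, 2.8]
gripper_width: 0.004
```

>>> {"op": "play_rows", "data": {
  "commands": [
    {"dp": [-0.001,0,0],"angular": [0,0,0],"hand": 0},
    {"dp": [0,0,0],"angular": [0,0,0],"hand": 0}
  ]
}}

```text
time_s: 11.65
tcp_pos: [0.4916, 0.1496, 0.0241]
ee_rot: [[-0.997, 0.076, -0.003], [0.076, 0.997, -0.001], [0.003, -0.001, -1.0]]
wrist_force: [-7.2, 4.2, 5.7]
gripper_width: 0.004
```

Run:
```python
from h import *
s=r.sense();q=s["tcp_pos"];print(q,tocase(q),s["time_s"],s["wrist_force"])
```

```text
[0.49157951 0.14961549 0.02410886] [-0.0364 -0.0295  0.0241] 11.65 [-7.17602319  4.15402105  5.73893876]
```

The bar is on its stop at the expected -0.0365. I retreat and check.

>>> {"op": "play_rows", "data": {
  "commands": [
    {"dp": [0.004,0,0],"angular": [0,0,0],"hand": 0},
    {"dp": [0.02,0,0],"angular": [0,0,0],"hand": 0},
    {"dp": [0.04,0,0],"angular": [0,0,0],"hand": 0},
    {"dp": [0,0,-0.05],"angular": [0,0,0],"hand": 0},
    {"dp": [0,0,-0.06],"angular": [0,0,0],"hand": 0}
  ]
}}

```text
time_s: 12.28
tcp_pos: [0.429, 0.154, 0.1348]
ee_rot: [[-0.997, 0.075, -0.001], [0.075, 0.997, -0.002], [0.001, -0.002, -1.0]]
wrist_force: [0.6, 1.7, -0.3]
gripper_width: 0.004
```

>>> {"op": "play_rows", "data": {
  "commands": [
    {"dp": [0,-0.06,-0.03],"angular": [0,0,0],"hand": 0},
    {"dp": [0,-0.06,-0.03],"angular": [0,0,0],"hand": 0},
    {"dp": [0,-0.06,0],"angular": [0,0,0],"hand": 0},
    {"dp": [0,-0.06,0],"angular": [0,0,0],"hand": 0},
    {"dp": [0,-0.06,0],"angular": [0,0,0],"hand": 0}
  ]
}}

```text
time_s: 12.9
tcp_pos: [0.4074, -0.1386, 0.1907]
ee_rot: [[-0.997, 0.076, 0.003], [0.076, 0.997, -0.001], [-0.003, -0.0, -1.0]]
wrist_force: [1.2, -0.4, 0.4]
gripper_width: 0.004
```

>>> {"op": "play_rows", "data": {
  "commands": [
    {"dp": [0,-0.06,0],"angular": [0,0,0],"hand": 0},
    {"dp": [0,-0.06,0],"angular": [0,0,0],"hand": 0},
    {"dp": [0,-0.06,0],"angular": [0,0,0],"hand": 0},
    {"dp": [0,0,0],"angular": [0,0,0],"hand": 0},
    {"dp": [0,0,0],"angular": [0,0,0],"hand": 0}
  ]
}}

```text
time_s: 13.52
tcp_pos: [0.3932, -0.3161, 0.1898]
ee_rot: [[-0.997, 0.077, -0.0], [0.077, 0.997, 0.0], [0.0, -0.0, -1.0]]
wrist_force: [-0.6, -0.4, 0.1]
gripper_width: 0.01
```

Run:
```python
from h import *
s=r.sense();print(s["tcp_pos"],s["time_s"],s["wrist_force"])
p=r.capture("top"); cv2.imwrite("pics/t4.png",cv2.resize(p["frame"][155:265,165:365,::-1],(800,440),interpolation=cv2.INTER_CUBIC))
W=cloud(p); S=W[195:235,180:250].reshape(-1,3); C=np.stack([(S-O)@ex,(S-O)@ey,S[:,2]],1)
C=C[(C[:,2]>.025)&(C[:,0]<-.02)&(C[:,1]>-.08)]
print(len(C),C.min(0),C.max(0)); print(cv2.fitLine(C[:,:2].astype(np.float32),cv2.DIST_HUBER,0,.01,.01).ravel())
```

```text
[ 0.3931897  -0.31614652  0.18979191] 13.525 [-0.58632057 -0.35393725  0.10392869]
66 [-0.03132893 -0.0782193   0.02507412] [-0.02014997  0.00280669  0.05644705]
[ 0.00867077  0.9999624  -0.02476523 -0.03820935]
```

View pics/t4.png

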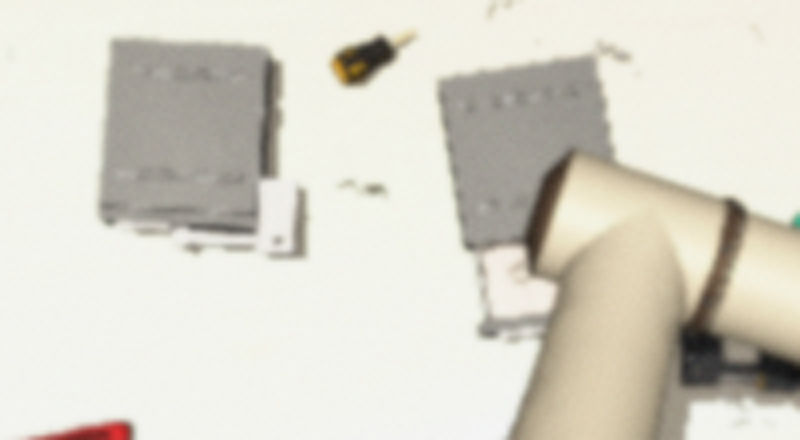

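The bolt case is shut with its bar lying across the front (crop 175–260, 240), within about 0.5° of parallel. The nut case has not moved and the arm is clear, so I hand in.

Run:
```python
from h import *
print(r.finish_job())
```

```text
the job is handed in; nothing more can be done
None
```

I pushed the bolts' drawer (left-hand case) fully home with closed fingertips, then swung that case's bar round until it lay across the drawer front. I handed the job in at about 13.6 s on the robot's clock.

- **Drawer:** it met its hard stop at the expected position. The last push read about 8 N along the drawer and 10 N in total on the wrist.
- **Bar:** it also met its stop where expected, at about 7 N along the push and 10 N in total. The last overhead measurement put it within about 0.5° of parallel to the drawer front.
- **Rest of the scene:** the nuts' case was not touched, and the last side view, taken mid-way through the bar push, showed its drawer and bar still out. The screwdriver looked undisturbed in the last overhead picture.
- **Not fully checked:** in that last picture the arm hid the nuts' bar and part of its drawer. I did not recheck the spanner or marker at the end, but the arm never came near them.

No check failed or disagreed.

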